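# Close up the vial rack's sliding divider to its click stop

### The arm

A 6-joint arm with a two-finger parallel gripper is mounted at the origin on the work surface. World frame = base frame: x ahead of the robot, y to its left, z up, the work surface at z = 0. Lengths are in mm, angles in rad, forces in N, time in s.
With the tool pointing down it reaches from about 275 to 1000 mm from the base axis. Payload 8.4 kg.
Tool frame: the origin (TCP) lies midway between the tips of the shut fingers; the grasp point (between the pads) lies 19 mm behind it; z points along the fingers, y is the direction in which the jaws open and shut (so a half turn about z gives the same grasp; the last joint's range is limited). The gripper opens to 85 mm and grips with 20 to 120 N. Pads are 22 mm wide; open, the fingers measure 114 mm over their backs; the gripper's body (76 mm by 85 mm) begins 54 mm behind the grasp point. The pads swing forward as they close: fully open they stand 13 mm farther back than shut.
Start: joints at [1.208, 0.353, 1.633, -0, 1.155, -0.002], TCP at [220.638, 584.762, 231.281] pointing down, gripper open.
Joint ranges: [-2.63, 2.63], [-0.92, 2.1], [0.06, 2.66], [-1.3, 4.44], [0, 2.69], [-3.02, 3.02]. Speed limits (rad/s): [2.22, 2.22, 2.79, 3.14, 3.14, 3.14].

### API

Orientations are given as a 3x3 rotation matrix whose columns are the frame's x, y, z axes.
In Python, from bench import ctrl gives the robot as it stands.
- The arm moves only by the shell command python3 -m jog 'ROWS' [FORCE]. ROWS is JSON, one flat list of numbers, 7 for each row, row after row: the shift along the tool's x, y, z in m, then the turn, a rotation vector about the tool's x, y, z in rad, then the opening, from 0 (shut) to 1 (fully open). A call has 1 to 12 rows; each row is the pose to reach, as a shift and turn from the pose commanded when the call began, along the tool's axes at that moment; what a row does not reach only later rows make up. A row lasts 1/10 s, in which the tool goes at most 50 mm and 8.59 degrees, less where a joint would pass 70% of its speed; a pose out of reach is approached as far as the arm can. A call with a gripper value outside its range is refused whole. The fingers move at their own pace and stop on an object; FORCE is the grip in N (left out, the last holds). Time passes only in rows, so rows that repeat a pose let the fingers close. It gives the time, the measured TCP pose, the force and the opening at its end, in the units of the state.
- ctrl.read_state(): the state, without advancing time (a new reading comes with each control period).
- ctrl.camera(name): name is "scene" or "side" or "wrist"; returns a dict with "img" (400x640x3 uint8, red, green, blue), "fovy" (degrees; the focal length in pixels is half the picture's height over the tangent of half this angle, whatever the lens; pixels are square), "cx", "cy" (the principal point, pixels), "R" (3x3) and "t" (3): a world point X has camera coordinates R X + t; the wrist camera has in their place "T_tool_cam" (4x4, takes a point from camera to tool coordinates, whose origin is the TCP and whose axes are the flange's). Camera axes: x right, y down, z forward; pixel columns grow to the right and rows downward; lengths in mm; the calibration is good to about 2 mm. A picture is of the moment at which its call begins: read the wrist's pose just before it. There is no depth.
- ctrl.close_job(): hands the job in, once; it reports no verdict.
The state is a dict: "t": time; "joints": joint angles; "qvel": joint speeds; "effort": joint torques, N m; "ee_pos": TCP position; "eef_rot": TCP orientation; "force": force on the tool from outside, world axes, zero at the start; "moment": the same for the moment, N m; "gripper_width": finger opening in mm.
Only numpy, scipy, OpenCV 4.12 (cv2) and the standard library are available. Lean on these libraries where they do the work, as an engineer would, in place of code of your own. Each camera call takes 0.05 s, during which the arm holds its last target.

### The job

Pen in the two ribbed glass vials in the aluminium rack on the dressing table: with the fingertips, push the rack's sliding divider along its rail towards the vials until it clicks into its stop just short of them, and leave it sitting in the click without running it on past. Touch only the side of the divider that faces away from the vials (push it, do not pinch it or pull it), and leave the vials and the bottle and atomizer on the glass tray alone.

Things in the scene. Friction and masses are not known exactly. Their poses are not given: they have to be found in the camera images.
- rack: Fixed brushed aluminium rack, 120 mm (x) by 300 mm (y); origin at the centre of its underside, z up. Deck 16 mm above the table, a lip along each long side up to 26 mm, a 14 mm channel down the middle along y. Frosted fence at the +y end, 100 mm wide, top at 82 mm; the -y end is open. The divider slides along the rack's y.
- divider (a joint): Divider travel along the rack's +y (towards the vials), m. Starts 0 to 0.05; clicked in it reads 0.170. Drag about 1 N. A spring ball under the foot rides over a ramp and a bar: from about 0.159 the push rises to about 6 N; near 0.166 the force drops to nothing and it jumps ahead to 0.170, where it centres itself. Driven on it resists with about 12 N; beyond 0.178 it jumps out towards the vials.
- divider_face: Open side of the divider, the side to push: upright frosted plate 100 mm wide (x), 6 mm thick, top edge 63 mm above the table. A 104 mm wide foot, top at 24 mm, runs 24 mm from the plate's face towards -y. Axes as the rack; origin on the deck under the middle of the divider's vial-side face, 10 mm to the +y side of the face to push.
- divider_pad: The vial side of the divider: dark grey pad 100 mm wide, 4 mm thick and as tall as the plate, on the plate's +y side. Not to be touched by the robot. Origin and axes as divider_face.
- push_face (a point): Point on the middle of the plate's open-side face, 52 mm above the table, 11 mm below the plate's top edge. Axes as the rack: push along +y, with the fingertips some 40 to 45 mm above the table (over the foot).
- click_stop (a point): Point on the deck (16 mm above the table), on the rack's centre line, level with the dark index lines on the two side lips: divider_face's origin stands here when the divider is clicked in. Axes as the rack. The stop's steel ramp and round bar are seen in the channel 10 to 41 mm before it.
- vial_a: Ribbed clear glass vial, 30 mm across, 80 mm tall, aluminium cap; stands loose on the deck, side by side with vial_b between stop and fence, its wall about 8 mm beyond the clicked-in divider. Origin at the centre of its underside.
- vial_b: The other vial, alike.
- bottle: Frosted glass bottle, 52 x 34 mm, 114 mm tall with its cap, standing loose on the hexagonal glass tray beside the rack. Origin at the centre of its underside.
- atomizer: Matte black round atomizer, 32 mm across, 123 mm tall, standing loose on the glass tray. Origin at the centre of its underside.
Not all that is in view belongs to the job. What is shaped like the vial_a but yellow is not meant.

How it is judged (in metres and radians):
On the way:
1. the fingers push the open side of the divider (contact force between the fingers and divider_face above 0.4 N), for 0.1 s.
At the end, for the whole second after the job is handed in: The divider rests clicked into its stop (travel within 3 mm of 0.170), the two vials stand upright within 4 mm of where they stood, and the bottle and atomizer within 10 mm (value of joint divider between 0.167 and 0.173 m and velocity of joint divider between -0.005 and 0.005 m/s and angle between each of vial_a, vial_b's own z axis and vertical below 0.1 rad and distance of each of vial_a, vial_b from where it was at the start of the episode below 0.004 m and distance of each of bottle, atomizer from where it was at the start of the episode below 0.01 m); the robot touches nothing.
It fails at once if the divider was run on past its stop (more than 9 mm beyond the seat) (value of joint divider above 0.179 m).
It fails at once if the robot touched the vial side of the divider (pinched or pulled instead of pushed) (contact force between any of the fingers, the arm and divider_pad above 0.3 N).
It fails at once if a vial was pushed, tipped or lifted (distance of any of vial_a, vial_b from where it was at the start of the episode above 0.004 m or angle between any of vial_a, vial_b's own z axis and vertical above 0.15 rad).
It fails at once if the bottle or the atomizer was knocked or lifted (distance of any of bottle, atomizer from where it was at the start of the episode above 0.01 m).
It also fails if it takes over 51 s, if anything falls off the work surface, if the arm or the gripper's body presses on something with over 40 N, if the wrist force passes 120 N, or if a joint passes its speed limit or range.

## Working session

There is one attempt and no reset: what is moved stays moved. The work goes in short steps, Python scripts to look and compute and a shell command to move; the robot and the scene stay as the last step left them, time stands still between calls to the robot, and variables do not carry over. Pictures are saved under pics/ and viewed, and the job is handed in when it is done.

```bash
ls; mkdir -p pics
python3 - <<'E'
from bench import ctrl
import cv2,json
s=ctrl.read_state()
for k,v in s.items(): print(k,v)
for n in ["scene","side","wrist"]:
    c=ctrl.camera(n)
    cv2.imwrite(f"pics/{n}0.png",c["img"][:,:,::-1])
    print(n,{k:(v.tolist() if hasattr(v,'tolist') else v) for k,v in c.items() if k!="img"})
E
```

```text
pics
t 0.0
joints [ 1.20759199e+00  3.53655283e-01  1.63412399e+00 -1.18399913e-05
  1.15523083e+00 -2.40264733e-03]
qvel [ 0.00039246 -0.0004883   0.00016588  0.00167407 -0.0004319   0.00048746]
effort [ 4.55998861e-04 -6.05255485e+01 -3.42073417e+01  1.45182707e-04
  9.42239247e-03 -4.64946515e-05]
ee_pos [220.47433855 584.30714971 230.56158255]
eef_rot [[-9.35615800e-01  3.53019590e-01 -4.93450636e-04]
 [ 3.53019935e-01  9.35614856e-01 -1.32882027e-03]
 [-7.41984253e-06 -1.41746315e-03 -9.99998995e-01]]
force [0.03735704 0.37696709 0.68696044]
moment [ 0.04697101 -0.0125175   0.02385244]
gripper_width 85.66426629220793
scene {'fovy': 42.20254815719826, 'cx': 321.68588018300596, 'cy': 210.06775768690326, 'R': [[-0.07339313353736795, 0.9972914611900945, 0.004815535992271497], [0.8445866879070859, 0.06472158651053532, -0.5314926554993005], [-0.5303647561440191, -0.03494077384498054, -0.8470492121260779]], 't': [136.14703952664215, -440.96218669015684, 1400.781750610115]}
side {'fovy': 54.41003186433915, 'cx': 322.67128141424973, 'cy': 195.50813590047306, 'R': [[0.7353030026720973, -0.6777359058828899, -0.0018804623092233584], [-0.39104533231608274, -0.42199139973633176, -0.8179283627692439], [0.5535458809667018, 0.6021605271235156, -0.5753170058664422]], 't': [-452.2731528398536, 221.6425164370274, 515.1538312037098]}
wrist {'fovy': 68.38151648515611, 'cx': 318.9413869792556, 'cy': 196.06735039007873, 'T_tool_cam': [[0.0006875127106082522, -0.9455635403572151, -0.32543681179823686, 84.64504252171076], [0.999999738705791, 0.0007227948515030275, 1.2488053221923862e-05, 0.29391826654578956], [0.00022341580424066284, -0.32543673534917794, 0.9455637902175856, -142.51751425602743], [0.0, 0.0, 0.0, 1.0]]}
```

View pics/scene0.png

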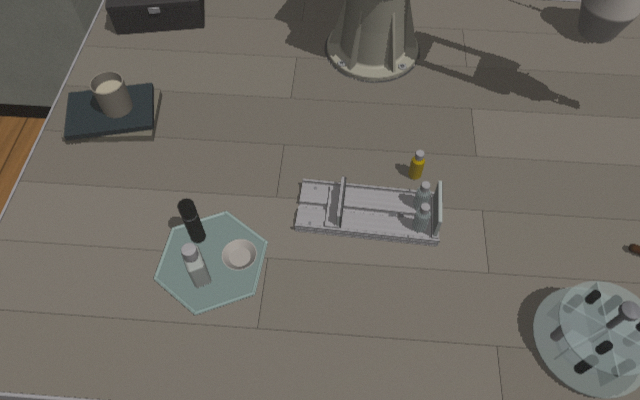

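View pics/side0.png

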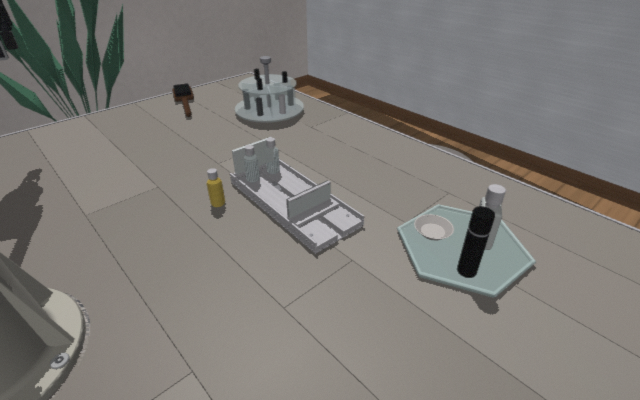

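View pics/wrist0.png

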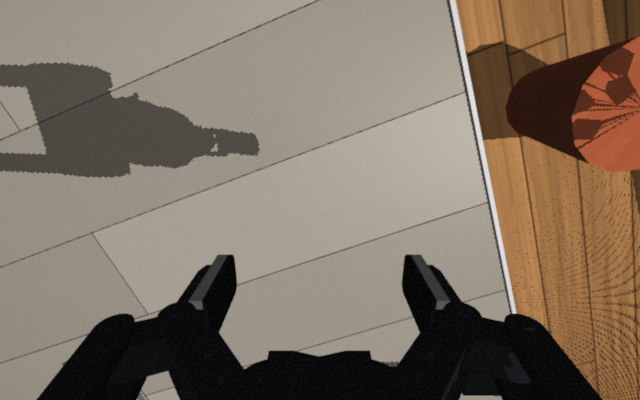

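The scene view shows the rack at about px (298..440, 180..243). The divider plate is at about (341,202), the two clear vials at (425,195) and (425,215), the yellow look-alike at (417,166), and the tray with bottle and atomizer at (212,260). In the side view the divider is at (310,200) and the vials at (250,165) and (272,158). The wrist camera shows only the bare table.

Run:
```python
import cv2
a=cv2.imread('pics/scene0.png')[165:260,285:455]; cv2.imwrite('pics/sc_crop.png',cv2.resize(a,None,fx=4.7,fy=4.7,interpolation=cv2.INTER_CUBIC))
a=cv2.imread('pics/side0.png')[130:260,215:375]; cv2.imwrite('pics/si_crop.png',cv2.resize(a,None,fx=4.5,fy=4.5,interpolation=cv2.INTER_CUBIC))
```

```text
(no output)
```

View pics/sc_crop.png

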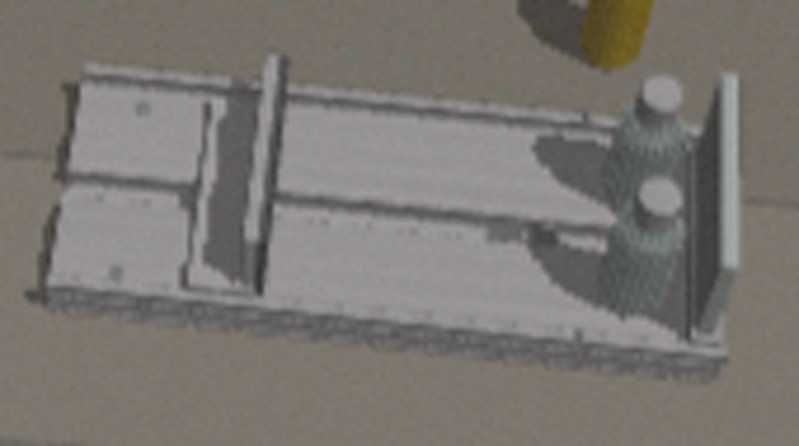

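View pics/si_crop.png

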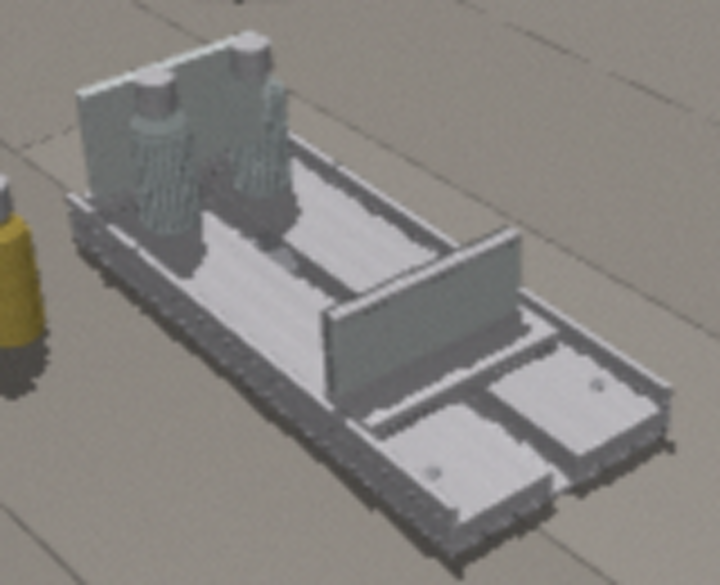

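```bash
cat > h.py <<'E'
import numpy as np
from bench import ctrl
def ray(c,uv,pose=None):
    f=200/np.tan(np.radians(c["fovy"])/2)
    d=np.array([(uv[0]-c["cx"])/f,(uv[1]-c["cy"])/f,1.])
    if "R" in c:
        R=np.array(c["R"]);t=np.array(c["t"]);o=-R.T@t;d=R.T@d
    else:
        T=np.array(c["T_tool_cam"]);p,Rt=pose
        o=Rt@T[:3,3]+p;d=Rt@T[:3,:3]@d
    return o,d/np.linalg.norm(d)
def onz(c,uv,z,pose=None):
    o,d=ray(c,uv,pose);return o+d*(z-o[2])/d[2]
def tri(r1,r2):
    A=np.zeros((3,3));b=np.zeros(3)
    for o,d in (r1,r2):
        P=np.eye(3)-np.outer(d,d);A+=P;b+=P@o
    x=np.linalg.solve(A,b)
    return x,[np.linalg.norm(np.cross(x-o,d)) for o,d in (r1,r2)]
def proj(c,X,pose=None):
    f=200/np.tan(np.radians(c["fovy"])/2)
    if "R" in c: v=np.array(c["R"])@X+np.array(c["t"])
    else:
        T=np.array(c["T_tool_cam"]);p,Rt=pose
        v=T[:3,:3].T@(Rt.T@(X-p)-T[:3,3])
    return np.array([c["cx"]+f*v[0]/v[2],c["cy"]+f*v[1]/v[2]])
E
python3 - <<'E'
from h import *
np.set_printoptions(precision=1,suppress=True)
sc=ctrl.camera("scene");si=ctrl.camera("side")
S=lambda x,y:(285+x/4.7,165+y/4.7)
D=lambda x,y:(215+x/4.5,130+y/4.5)
pts={'lip-y-x':(S(85,68),D(455,520),26),'lip-y+x':(S(50,290),D(668,388),26),'lip+y+x':(S(724,350),None,26),'lip+y-x':(None,D(72,195),26),
'plate-x':(S(265,57),D(332,318),63),'plate+x':(S(248,240),D(520,235),63),'idx-x':(S(586,118),None,26),'idx+x':(S(578,333),None,26),
'capA':(S(662,88),D(155,75),96),'capB':(S(660,190),D(251,40),96),'fence-x':(S(722,75),D(80,92),82),'fence+x':(S(720,262),D(245,33),82)}
for k,(a,b,z) in pts.items():
    print(k, a and onz(sc,a,z), b and onz(si,b,z), (a and b) and tri(ray(sc,a),ray(si,b)))
E
```

```text
lip-y-x [ 470.1 -142.9   26. ] [ 459.2 -152.7   26. ] (array([ 465. , -144.5,   17.6]), [np.float64(1.1501685672961819), np.float64(1.1501685672961877)])
lip-y+x [ 590.4 -147.2   26. ] [ 578.1 -152.8   26. ] (array([ 585.7, -147.3,   18.5]), [np.float64(0.6776004580788084), np.float64(0.6776004580787676)])
lip+y+x [598.1 147.2  26. ] None None
lip+y-x None [477.6 147.5  26. ] None
plate-x [484.1 -59.6  63. ] [476.1 -60.2  63. ] (array([479.7, -58.1,  59.1]), [np.float64(1.9114402358094398), np.float64(1.911440235809388)])
plate+x [580.7 -61.7  63. ] [573.9 -67.5  63. ] (array([578.4, -62.1,  58.6]), [np.float64(0.5070813720566414), np.float64(0.5070813720565692)])
idx-x [480.5  89.5  26. ] None None
idx+x [594.5  84.2  26. ] None None
capA [511.1 111.1  96. ] [508.4 107.9  96. ] (array([510.1, 111.3,  94.2]), [np.float64(0.2836372110788534), np.float64(0.28363721107895834)])
capB [563.4 108.6  96. ] [561.9 106.4  96. ] (array([563. , 108.5,  95. ]), [np.float64(0.3222113758942788), np.float64(0.3222113758943069)])
fence-x [492.1 140.3  82. ] [486.8 140.9  82. ] (array([488.9, 142.1,  79.8]), [np.float64(1.6579913577184866), np.float64(1.6579913577182745)])
fence+x [588.1 135.1  82. ] [580.  137.8  82. ] (array([583.5, 138.2,  78.9]), [np.float64(3.141671820065361), np.float64(3.141671820065249)])
```

Candidates for the divider are the frosted plate with a foot at scene px (341,202) and the frosted fence at (438,205). The fence is fixed, at the end behind the vials, so the divider is the (341,202) plate. The vials are (425,185) and (425,207), and the yellow one at (417,166) is not meant. The crops confirm this: the (341,202) plate has the foot on its left (-y) side. Next I take the wrist camera over the rack.

```bash
cat > plan.py <<'E'
import sys
from h import *
from scipy.spatial.transform import Rotation as Ro
np.set_printoptions(precision=4,suppress=True)
x,y,z,yaw=map(float,sys.argv[1:])   # yaw of rack x axis; tool y along it
s=ctrl.read_state();p=np.array(s["ee_pos"]);R=np.array(s["eef_rot"])
ty=np.array([np.cos(yaw),np.sin(yaw),0]);tz=np.array([0,0,-1.]);tx=np.cross(ty,tz)
G=np.c_[tx,ty,tz]
print("t",s["t"],"ee",p,"F",s["force"],"shift m",R.T@(np.array([x,y,z])-p)/1000,"rot",Ro.from_matrix(R.T@G).as_rotvec())
E
python3 plan.py 530 -60 260 -0.033
```

```text
t 0.25 ee [220.5573 584.5688 230.9384] F [-0.2217 -0.0523 -0.0561] shift m [-0.517  -0.4939 -0.0287] rot [-0.0006  0.0004  1.2431]
```

```bash
python3 -m jog '[-0.043,-0.041,-0.0287,0,0,0.104,0, -0.086,-0.082,-0.0287,0,0,0.207,0, -0.129,-0.123,-0.0287,0,0,0.311,0, -0.172,-0.165,-0.0287,0,0,0.414,0, -0.2,-0.192,-0.0287,0,0,0.518,0, -0.23,-0.22,-0.0287,0,0,0.621,0, -0.26,-0.25,-0.0287,0,0,0.725,0, -0.29,-0.28,-0.0287,0,0,0.829,0, -0.32,-0.308,-0.0287,0,0,0.932,0, -0.35,-0.336,-0.0287,0,0,1.036,0, -0.38,-0.365,-0.0287,0,0,1.14,0, -0.41,-0.393,-0.0287,0,0,1.243,0]'; python3 plan.py 530 -60 260 -0.033
```

```text
t: 1.45
ee_pos: [466.0, 70.5, 260.2]
eef_rot: [[0.038, 0.999, 0.001], [0.999, -0.038, 0.0], [0.0, 0.001, -1.0]]
force: [0.7, 0.6, 0.4]
gripper_width: 0.2
t 1.45 ee [465.9663  70.5093 260.2049] F [0.7128 0.5903 0.3857] shift m [-0.128   0.0689  0.0002] rot [ 0.0005 -0.0001 -0.0046]
```

```bash
python3 -m jog '[-0.04,0.02,0,0,0,-0.004,0, -0.08,0.043,0,0,0,-0.004,0, -0.11,0.06,0,0,0,-0.004,0, -0.128,0.069,0,0,0,-0.004,0, -0.128,0.069,0,0,0,-0.004,0, -0.128,0.069,0,0,0,-0.004,0]'
python3 - <<'E'
from h import *
import cv2,pickle
s=ctrl.read_state();c=ctrl.camera("wrist")
pickle.dump((s,c),open('w1.pkl','wb'))
cv2.imwrite('pics/w1.png',c["img"][:,:,::-1])
print(s["ee_pos"],s["t"])
E
```

```text
t: 2.05
ee_pos: [529.8, -57.8, 259.7]
eef_rot: [[0.03, 1.0, -0.001], [1.0, -0.03, 0.0], [0.0, -0.001, -1.0]]
force: [-0.5, 0.0, -0.1]
gripper_width: 0.0
[529.8258613  -57.78075444 259.67935756] 2.05
```

View pics/w1.png

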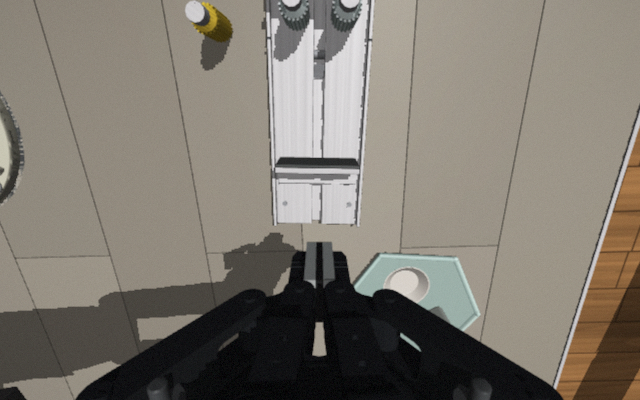

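The rack is well in view. The divider's pad top is at about px (318,162), the rack's open end at row 225, the index lines near row 38, and the vials at (292,10) and (346,10). I crop this to read the edges.

Run:
```python
import cv2
a=cv2.imread('pics/w1.png')
cv2.imwrite('pics/w1a.png',cv2.resize(a[0:75,255:385],None,fx=6,fy=6,interpolation=cv2.INTER_CUBIC))
cv2.imwrite('pics/w1b.png',cv2.resize(a[145:235,255:385],None,fx=6,fy=6,interpolation=cv2.INTER_CUBIC))
```

```text
(no output)
```

View pics/w1a.png

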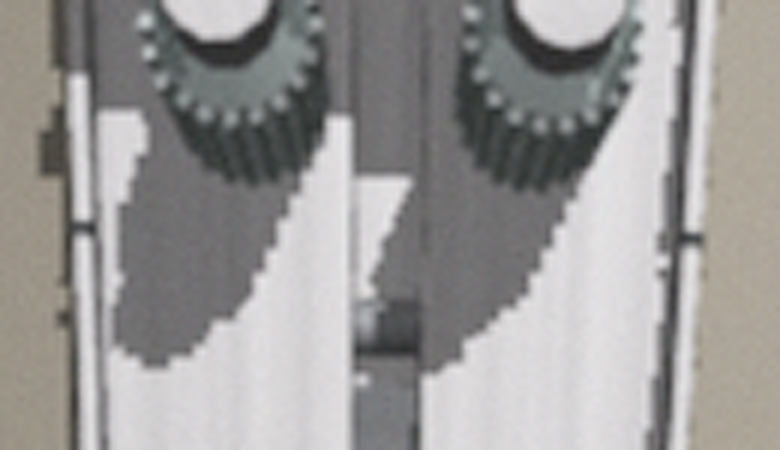

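View pics/w1b.png

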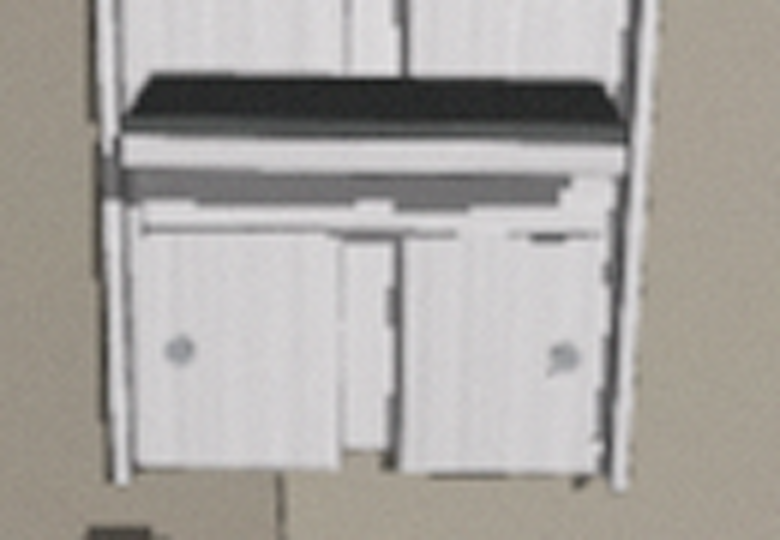

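Run:
```python
from h import *
import pickle
np.set_printoptions(precision=1,suppress=True)
s,c=pickle.load(open('w1.pkl','rb'));P=(np.array(s["ee_pos"]),np.array(s["eef_rot"]))
sc=ctrl.camera("scene");si=ctrl.camera("side")
A=lambda x,y:(255+x/6,0+y/6)
B=lambda x,y:(255+x/6,145+y/6)
S=lambda x,y:(285+x/4.7,165+y/4.7);D=lambda x,y:(215+x/4.5,130+y/4.5)
for k,u,z in [('idx-x',A(83,228),26),('idx+x',A(690,239),26),('open-x',B(122,166),63),('open+x',B(625,174),63),('seam-x',B(122,133),63),('seam+x',B(625,142),63),
 ('padtop-x',B(124,118),63),('padtop+x',B(622,126),63),('lipend-x',B(115,483),26),('lipend+x',B(620,487),26),('foot-x',B(145,235),24),('foot+x',B(600,233),24),
 ('deckend-x',B(140,468),16),('deckend+x',B(600,472),16)]:
    print(k,onz(c,u,z,P))
print('tri plate open-x w/side',tri(ray(c,B(122,166),P),ray(si,D(332,318))),'\n+x',tri(ray(c,B(625,174),P),ray(si,D(520,235))))
print('tri scene',tri(ray(c,B(122,166),P),ray(sc,S(265,57))),tri(ray(c,B(625,174),P),ray(sc,S(248,240))))
print('tri idx',tri(ray(c,A(83,228),P),ray(sc,S(586,118))),tri(ray(c,A(690,239),P),ray(sc,S(578,333))))
```

```text
idx-x [476.1  89.4  26. ]
idx+x [591.4  84.1  26. ]
open-x [477.2 -59.3  63. ]
open+x [576.6 -63.8  63. ]
seam-x [477.7 -52.6  63. ]
seam+x [576.5 -57.3  63. ]
padtop-x [478.3 -49.6  63. ]
padtop+x [575.9 -54.1  63. ]
lipend-x [ 463.6 -144.7   26. ]
lipend+x [ 581.4 -149.1   26. ]
foot-x [474.7 -85.2  24. ]
foot+x [576.4 -87.7  24. ]
deckend-x [ 468.1 -145.5   16. ]
deckend+x [ 577.9 -149.7   16. ]
tri plate open-x w/side (array([476.9, -59.4,  62.2]), [np.float64(0.17873020607872434), np.float64(0.17873020607880435)]) 
+x (array([576.9, -64.5,  60.2]), [np.float64(0.09895542851024862), np.float64(0.09895542851029984)])
tri scene (array([476.1, -60.7,  53. ]), [np.float64(1.250021134718221), np.float64(1.250021134718243)]) (array([577.6, -63.2,  59.1]), [np.float64(1.647551243519821), np.float64(1.6475512435199329)])
tri idx (array([474.8,  90.8,  17.9]), [np.float64(0.014946573100740913), np.float64(0.01494657310078743)]) (array([592.1,  84.8,  21.8]), [np.float64(0.02238381071978786), np.float64(0.022383810719822903)])
```

Wrist, side and scene views agree. The plate's top edge triangulates to z 60-62 against the 63 given, the plate measures 99 mm wide against 100, and plate-to-index remaining travel is about 138 mm, so the present travel is about 0.032. Rack yaw is about -0.045. I move down behind the plate, over the foot.

```bash
python3 plan.py 525.6 -93 43 -0.045
```

```text
t 2.2 ee [529.7588 -56.8587 259.9926] F [ 0.6449 -0.0926 -0.1622] shift m [-0.0363 -0.0031  0.217 ] rot [-0.0003 -0.0003  0.017 ]
```

```bash
python3 -m jog '[-0.0363,-0.0031,0.01,0,0,0.017,0, -0.0363,-0.0031,0.05,0,0,0.017,0, -0.0363,-0.0031,0.09,0,0,0.017,0, -0.0363,-0.0031,0.125,0,0,0.017,0, -0.0363,-0.0031,0.15,0,0,0.017,0, -0.0363,-0.0031,0.17,0,0,0.017,0, -0.0363,-0.0031,0.185,0,0,0.017,0, -0.0363,-0.0031,0.2,0,0,0.017,0, -0.0363,-0.0031,0.21,0,0,0.017,0, -0.0363,-0.0031,0.217,0,0,0.017,0, -0.0363,-0.0031,0.217,0,0,0.017,0, -0.0363,-0.0031,0.217,0,0,0.017,0]'; python3 plan.py 525.6 -93 43 -0.045
python3 - <<'E'
from h import *
import cv2
for n in ["side","wrist"]:
    c=ctrl.camera(n); im=c["img"][:,:,::-1]
    if n=="side": im=cv2.resize(im[100:270,180:400],None,fx=3.4,fy=3.4,interpolation=cv2.INTER_CUBIC)
    cv2.imwrite(f'pics/d1_{n}.png',im)
E
```

```text
t: 3.4
ee_pos: [526.4, -93.9, 43.4]
eef_rot: [[0.046, 0.999, 0.0], [0.999, -0.046, -0.0], [-0.0, 0.0, -1.0]]
force: [0.1, 0.0, 0.6]
gripper_width: -0.0
t 3.4 ee [526.3692 -93.9344  43.3819] F [0.1097 0.0112 0.6143] shift m [ 0.0009 -0.0008  0.0004] rot [ 0.0005  0.0001 -0.0007]
```

View pics/d1_side.png

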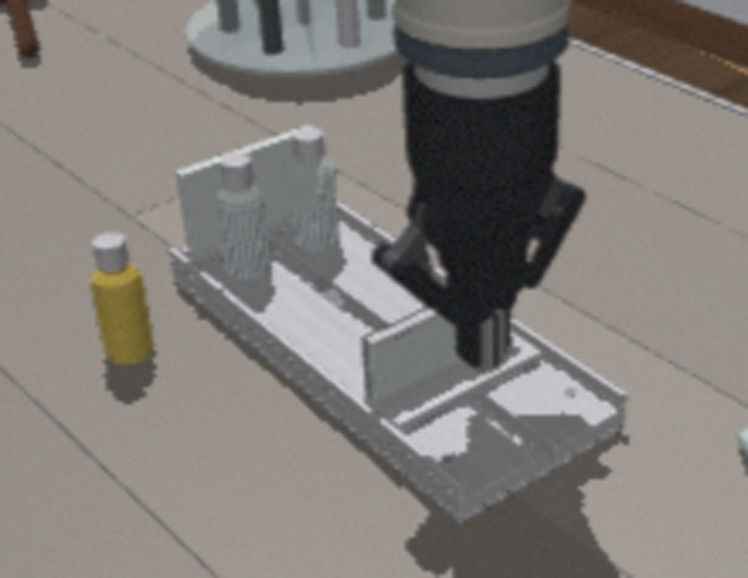

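View pics/d1_wrist.png

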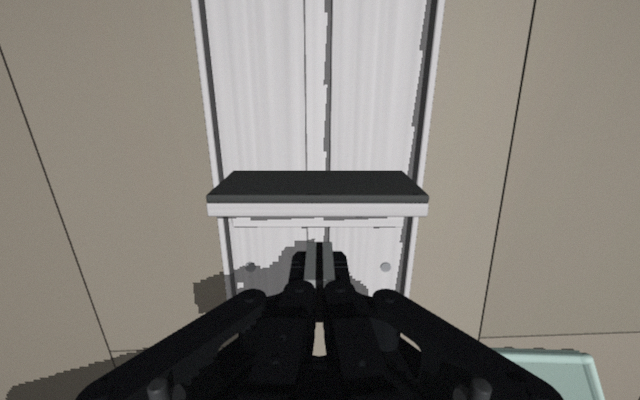

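The shut fingertips hang centred (wrist px (320,245)) about 20 mm behind the plate (rows 196-216), over the foot, clear of everything. I push the first stretch, keeping well short of the ramp.

```bash
python3 -m jog '[0.01,0,0,0,0,0,0, 0.016,0,0,0,0,0,0, 0.02,0,0,0,0,0,0, 0.024,0,0,0,0,0,0, 0.028,0,0,0,0,0,0, 0.034,0,0,0,0,0,0, 0.04,0,0,0,0,0,0, 0.046,0,0,0,0,0,0, 0.052,0,0,0,0,0,0, 0.058,0,0,0,0,0,0, 0.064,0,0,0,0,0,0, 0.07,0,0,0,0,0,0]'
python3 - <<'E'
from h import *
import cv2
c=ctrl.camera("wrist"); cv2.imwrite('pics/p1.png',c["img"][:,:,::-1])
s=ctrl.read_state();print(s["ee_pos"],s["force"])
E
```

```text
t: 4.7
ee_pos: [529.4, -23.6, 43.0]
eef_rot: [[0.046, 0.999, 0.0], [0.999, -0.046, -0.0], [0.0, 0.0, -1.0]]
force: [1.2, -1.2, 0.8]
gripper_width: -0.3
[529.31995402 -22.95551697  42.9431899 ] [ 1.09990187  0.29356663 -1.27762518]
```

View pics/p1.png

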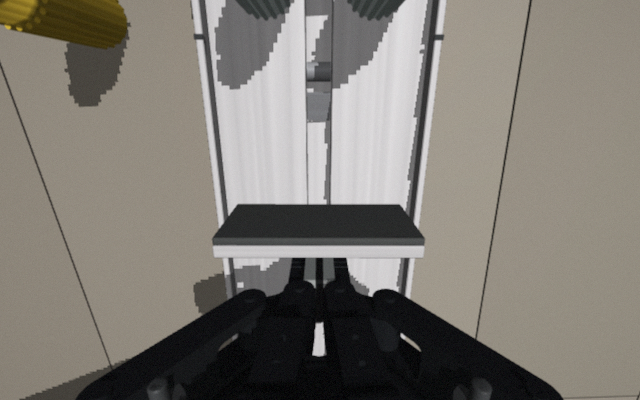

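The plate's open edge (row ~257) is now against the fingers and the divider has moved with them. Both index lines show at (200,37) and (440,37). I measure what is left.

```bash
cat > meas.py <<'E'
import sys,cv2
from h import *
np.set_printoptions(precision=1,suppress=True)
s=ctrl.read_state();c=ctrl.camera("wrist");name=sys.argv[1];im=c["img"][:,:,::-1].copy()
cv2.imwrite(f'pics/{name}.png',im)
P=(np.array(s["ee_pos"]),np.array(s["eef_rot"]))
g=cv2.cvtColor(im,cv2.COLOR_BGR2GRAY).astype(float)
n=np.array([0.045,0.999])
res=[]
for cols in ((240,285),(355,400)):
    p=g[:,cols[0]:cols[1]].mean(1); d=np.diff(p)
    lo=190; k=lo+int(np.argmax(d[lo:290]))   # seam dark->bright
    w=d[k-1:k+2]; k2=k+0.5+((w*[-1,0,1]).sum()/w.sum())
    X=onz(c,(sum(cols)/2,k2),63,P); res.append(X[:2]@n); print('seam row',k2,X)
m=np.mean(res)
print('t',s["t"],'TCP along',P[0][:2]@n,'seam',m,'open face',m-6,'face-TCP',m-6-P[0][:2]@n,'F along',s["force"][:2]@n)
E
python3 meas.py p1m
python3 - <<'E'
import cv2
a=cv2.imread('pics/p1m.png')
o=cv2.resize(a[20:55,180:460],None,fx=2.8,fy=5,interpolation=cv2.INTER_CUBIC);o2=cv2.resize(a[200:270,200:440],None,fx=3.2667,fy=5,interpolation=cv2.INTER_CUBIC)
cv2.imwrite('pics/p1c.png',cv2.vconcat([o,o2[:, :784]]))
print(o.shape,o2.shape)
E
```

```text
seam row 244.47354584291818 [503.6  -3.3  63. ]
seam row 244.54401019541206 [557.2  -5.7  63. ]
t 4.75 TCP along 0.8868364821230854 seam 19.383255051127904 open face 13.383255051127904 face-TCP 12.496418569004819 F along 0.34276864455172157
(175, 784, 3) (350, 784, 3)
```

View pics/p1c.png

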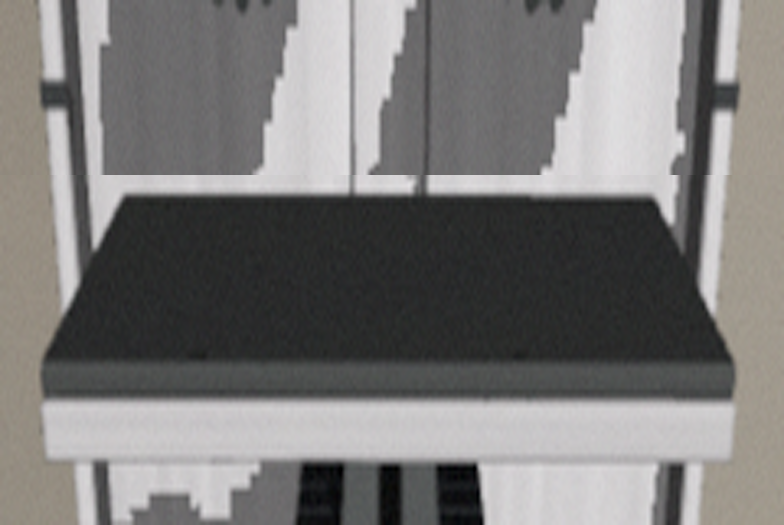

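Run:
```python
from h import *
np.set_printoptions(precision=1,suppress=True)
s=ctrl.read_state();c=ctrl.camera("wrist");P=(np.array(s["ee_pos"]),np.array(s["eef_rot"]));n=np.array([.045,.999])
i=[onz(c,u,26,P) for u in ((199,38.3),(439.6,38.7))]
b=[onz(c,(x,204),z,P) for z in (16,20) for x in (240,400)]
t=[onz(c,(x,200+(362-175)/5),63,P) for x in (240,400)]
for X in i+b+t: print(X,X[:2]@n)
print(P[0],s["force"])
```

```text
[475.8  89.5  26. ] 110.86119742108451
[592.   84.1  26. ] 110.68358522103135
[481.3  -0.2  16. ] 21.48161407192768
[579.5  -4.5  16. ] 21.584541886166292
[482.5   1.3  20. ] 22.986637522080756
[578.4  -2.9  20. ] 23.08713574102891
[493.4   0.5  63. ] 22.655802634961393
[567.3  -2.8  63. ] 22.753490387053724
[529.2 -23.3  42.9] [-0.4  0.3 -0.3]
```

Remaining travel to the seat is 88 mm by three edges, which agree within about 2 mm. I advance 70 mm to stop before the ramp.

```bash
python3 -m jog '[0.006,0,0,0,0,0,0, 0.012,0,0,0,0,0,0, 0.018,0,0,0,0,0,0, 0.024,0,0,0,0,0,0, 0.03,0,0,0,0,0,0, 0.036,0,0,0,0,0,0, 0.042,0,0,0,0,0,0, 0.048,0,0,0,0,0,0, 0.054,0,0,0,0,0,0, 0.06,0,0,0,0,0,0, 0.065,0,0,0,0,0,0, 0.068,0,0,0,0,0,0]'; python3 meas.py p2
```

```text
t: 6.05
ee_pos: [532.5, 44.3, 43.0]
eef_rot: [[0.046, 0.999, 0.0], [0.999, -0.046, 0.0], [0.0, 0.0, -1.0]]
force: [-0.4, -1.3, -1.3]
gripper_width: -0.0
seam row 244.95738533766703 [506.7  63.7  63. ]
seam row 245.24186895129304 [560.4  61.2  63. ]
t 6.05 TCP along 68.22428510307414 seam 86.3804532205822 open face 80.3804532205822 face-TCP 12.15616811750806 F along -1.3414297420327561
```

View pics/p2.png

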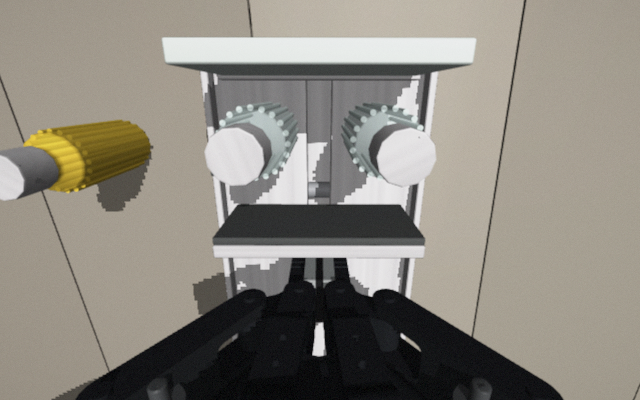

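The yellow vial is at (75,165), the two clear ones at (240,150) and (400,155), untouched. The plate is at rows 245-257 with the bar visible ahead at (318,190). About 20 mm is left, so I creep from here.

```bash
python3 -m jog '[0.002,0,0,0,0,0,0, 0.004,0,0,0,0,0,0, 0.006,0,0,0,0,0,0, 0.008,0,0,0,0,0,0, 0.009,0,0,0,0,0,0, 0.01,0,0,0,0,0,0, 0.01,0,0,0,0,0,0]'; python3 meas.py p3; python3 -m jog '[0.001,0,0,0,0,0,0, 0.002,0,0,0,0,0,0, 0.002,0,0,0,0,0,0]'; python3 meas.py p4
```

```text
t: 6.8
ee_pos: [533.0, 53.9, 43.0]
eef_rot: [[0.046, 0.999, 0.0], [0.999, -0.046, 0.0], [0.0, 0.0, -1.0]]
force: [0.4, -0.4, -0.6]
gripper_width: -0.1
seam row 244.78664782762274 [507.2  73.4  63. ]
seam row 245.15613507188232 [560.8  70.8  63. ]
t 6.8 TCP along 77.82717745984266 seam 96.04407924229623 open face 90.04407924229623 face-TCP 12.216901782453576 F along -0.40255130169178505
t: 7.15
ee_pos: [532.9, 55.8, 42.9]
eef_rot: [[0.046, 0.999, -0.0], [0.999, -0.046, -0.0], [-0.0, -0.0, -1.0]]
force: [-1.5, -1.6, 0.3]
gripper_width: 0.4
seam row 245.20485175202157 [507.1  75.1  63. ]
seam row 245.29850746268656 [560.7  72.6  63. ]
t 7.15 TCP along 79.6833339745429 seam 97.804965157606 open face 91.804965157606 face-TCP 12.121631183063101 F along -1.6904799296266633
```

```bash
python3 -m jog '[0.0005,0,0,0,0,0,0, 0.001,0,0,0,0,0,0, 0.001,0,0,0,0,0,0]'|grep -E "ee_pos|force:"; python3 meas.py p5|tail -1;  python3 -m jog '[0.0005,0,0,0,0,0,0, 0.001,0,0,0,0,0,0, 0.001,0,0,0,0,0,0]'|grep -E "ee_pos|force:"; python3 meas.py p6|tail -1;  python3 -m jog '[0.0005,0,0,0,0,0,0, 0.001,0,0,0,0,0,0, 0.001,0,0,0,0,0,0]'|grep -E "ee_pos|force:"; python3 meas.py p7|tail -1
```

```text
ee_pos: [532.9, 56.5, 43.0]
force: [-0.9, -5.1, 0.9]
t 7.5 TCP along 80.39720448309346 seam 98.45032305385118 open face 92.45032305385118 face-TCP 12.053118570757718 F along -5.165054238365937
ee_pos: [532.9, 57.4, 43.0]
force: [-1.1, -5.7, 0.4]
t 7.85 TCP along 81.28284156250754 seam 99.32600490333996 open face 93.32600490333996 face-TCP 12.043163340832422 F along -5.790995124445893
ee_pos: [533.0, 58.4, 43.0]
force: [-0.3, -5.3, 0.7]
t 8.2 TCP along 82.35020637348406 seam 100.38814169564202 open face 94.38814169564202 face-TCP 12.037935322157963 F along -5.355541283433494
```

The force rises to 5-6 N, so the divider is on the ramp (about 0.160-0.163).

```bash
python3 -m jog '[0.0005,0,0,0,0,0,0, 0.001,0,0,0,0,0,0, 0.001,0,0,0,0,0,0]'|grep -E "force:"; python3 meas.py p8|tail -1;  python3 -m jog '[0.0005,0,0,0,0,0,0, 0.001,0,0,0,0,0,0, 0.001,0,0,0,0,0,0]'|grep -E "force:"; python3 meas.py p9|tail -1
```

```text
force: [-0.5, -3.2, 1.2]
t 8.55 TCP along 83.68054708393802 seam 101.760381143303 open face 95.760381143303 face-TCP 12.07983405936497 F along -3.1747397291015136
force: [-0.6, -0.2, -0.2]
t 8.9 TCP along 85.03410634518593 seam 103.13978582726769 open face 97.13978582726769 face-TCP 12.105679482081754 F along -0.24811558048850954
```

The force has dropped to about zero with the face still at the fingers (12.1 mm), so it is on top of the bar. Half a millimetre at a time now.

```bash
python3 -m jog '[0.0005,0,0,0,0,0,0, 0.0005,0,0,0,0,0,0]'|grep -E "force:"; python3 meas.py p10|tail -1
```

```text
force: [0.2, 0.0, -0.0]
t 9.15 TCP along 85.48527813998741 seam 103.96117748014233 open face 97.96117748014233 face-TCP 12.47589934015491 F along 0.045315226776117906
```

```bash
python3 -m jog '[0,0,0,0,0,0,0, 0,0,0,0,0,0,0, 0,0,0,0,0,0,0]'|grep -E "force:"; python3 meas.py p11
```

```text
force: [0.3, 0.2, 0.1]
seam row 237.41003171423802 [507.9  84.6  63. ]
seam row 237.466624081763 [561.   82.2  63. ]
t 9.5 TCP along 85.24024618880804 seam 107.39776019727616 open face 101.39776019727616 face-TCP 16.157514008468112 F along 0.1726022770650745
```

View pics/p11.png

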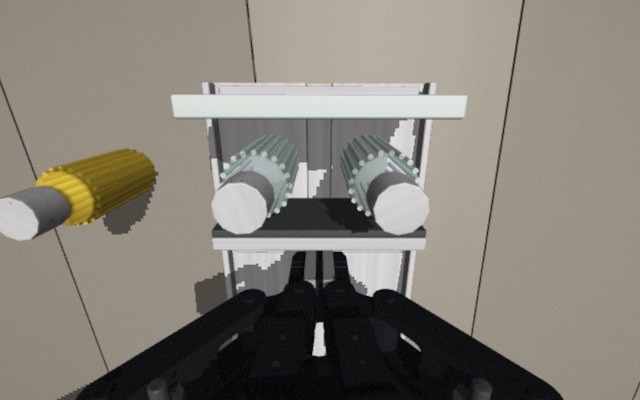

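It jumped: the plate moved 4 mm ahead of the fingers (gap 16.2 against 12.1) with no force, and divider_face's origin is now about 111 against the index lines at 110.8. The vials at (243,205) and (400,205) are upright. I retreat straight back, then up.

```bash
python3 -m jog '[-0.003,0,0,0,0,0,0, -0.012,0,0,0,0,0,0, -0.03,0,0,0,0,0,0, -0.05,0,0,0,0,0,0, -0.06,0,-0.02,0,0,0,0, -0.065,0,-0.06,0,0,0,0, -0.07,0,-0.1,0,0,0,0, -0.07,0,-0.14,0,0,0,0, -0.07,0,-0.18,0,0,0,0, -0.07,0,-0.21,0,0,0,0, -0.07,0,-0.21,0,0,0,0, -0.07,0,-0.21,0,0,0,0]'
python3 - <<'E'
from h import *
import cv2,pickle
s=ctrl.read_state()
for n in ["wrist","side","scene"]:
    c=ctrl.camera(n);im=c["img"][:,:,::-1];cv2.imwrite(f'pics/e_{n}.png',im)
    if n=="wrist":pickle.dump((s,c),open('w2.pkl','wb')); a=cv2.resize(im[0:200,220:420],None,fx=3,fy=3,interpolation=cv2.INTER_CUBIC)
    elif n=="side": b=cv2.resize(im[130:260,215:375],None,fx=4.5,fy=4.5,interpolation=cv2.INTER_CUBIC)
cv2.imwrite('pics/e1.png',a);cv2.imwrite('pics/e2.png',b)
i0=cv2.imread('pics/scene0.png');i1=cv2.imread('pics/e_scene.png')
cv2.imwrite('pics/e3.png',cv2.vconcat([cv2.resize(i[160:320,150:460],None,fx=1.85,fy=1.85) for i in (i0,i1)]))
E
```

```text
t: 10.75
ee_pos: [530.0, -9.2, 253.3]
eef_rot: [[0.046, 0.999, 0.001], [0.999, -0.046, -0.0], [-0.0, 0.001, -1.0]]
force: [-0.1, 0.6, -1.1]
gripper_width: 0.1
```

View pics/e1.png

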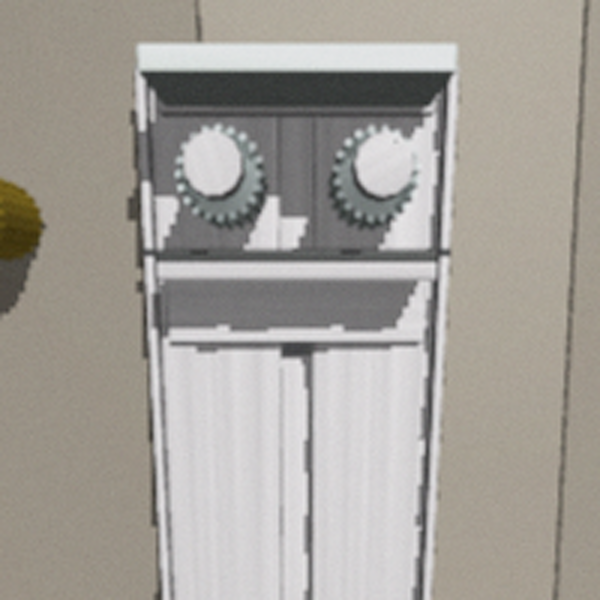

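View pics/e2.png

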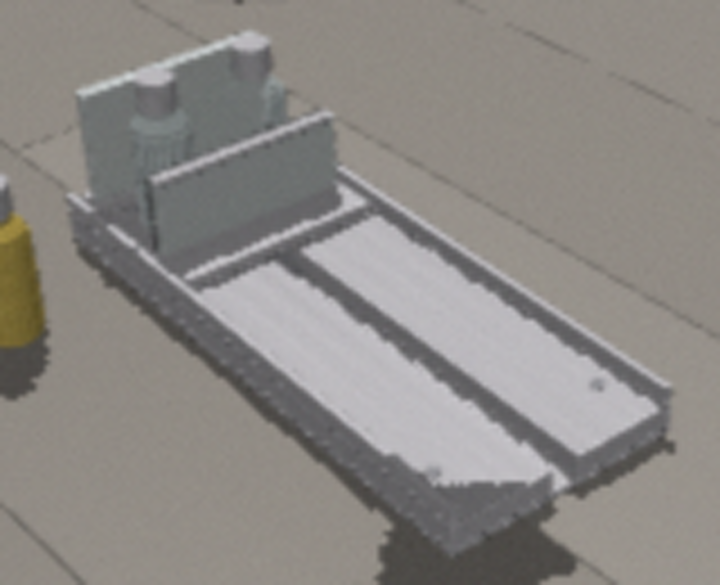

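View pics/e3.png

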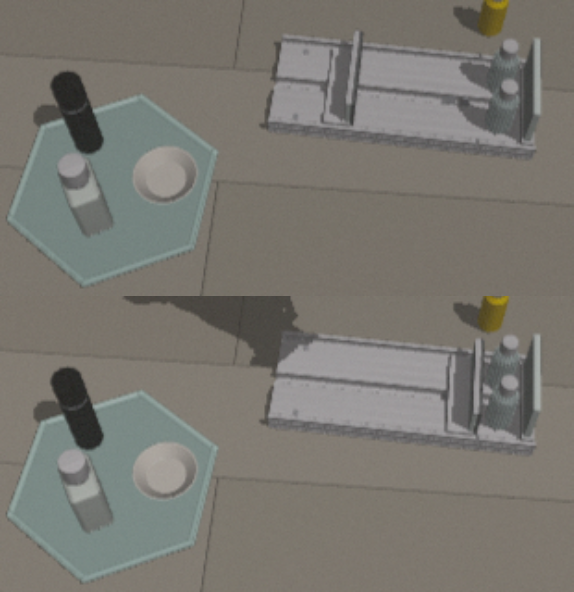

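Wrist crop: the plate's top edge is at rows 262-279 and level with the index lines (row ~253 crop), and both vials are upright. In the side and scene views the vials, bottle and atomizer sit where they did. One numeric check before handing in.

Run:
```python
from h import *
import pickle
np.set_printoptions(precision=1,suppress=True)
s,c=pickle.load(open('w2.pkl','rb'));P=(np.array(s["ee_pos"]),np.array(s["eef_rot"]));n=np.array([.045,.999])
W=lambda x,y:(220+x/3,y/3)
for k,u,z in [('open-x',W(160,279),63),('open+x',W(435,279),63),('seam-x',W(160,261),63),('seam+x',W(435,261),63),('idx-x',W(150,253),26),('idx+x',W(444,253),26)]:
    X=onz(c,u,z,P);print(k,X,X[:2]@n)
import cv2
for nme in ('side','scene'):
    a=cv2.imread(f'pics/{nme}0.png',0).astype(float);b=cv2.imread(f'pics/e_{nme}.png',0).astype(float)
    for lab,r in {'side':[('vial caps',(135,160,240,285)),('tray',(180,290,400,530))],'scene':[('tray',(195,310,155,270)),('vial caps',(178,213,415,432))]}[nme]:
        A=a[r[0]:r[1],r[2]:r[3]];B=b[r[0]:r[1],r[2]:r[3]];print(nme,lab,'shift px',cv2.phaseCorrelate(A,B))
s=ctrl.read_state();print(s["t"],s["qvel"])
```

```text
open-x [484.9  79.   63. ] 100.75495098321916
open+x [582.7  74.5  63. ] 100.69510737031887
seam-x [485.5  85.   63. ] 106.76050558237755
seam+x [582.6  80.6  63. ] 106.70025000129499
idx-x [476.5  89.2  26. ] 110.5148492340681
idx+x [591.6  83.9  26. ] 110.44305765123049
side vial caps shift px ((0.38398514350634017, 0.4236999568930546), 0.8507711143353078)
side tray shift px ((0.4986825382237754, 0.007495464958225284), 0.9837043819831032)
scene tray shift px ((0.012366097516348873, 0.030543666210022025), 1.0125795435843625)
scene vial caps shift px ((-0.02902138373182872, -0.04208715307184008), 1.0237323758788746)
10.9 [ 0.  0. -0.  0.  0.  0.]
```

The origin reads 110.7 against the index at 110.5, which is 0.2 mm from the seat. The vials, bottle and atomizer have not moved.

```bash
python3 -c "
from bench import ctrl
print(ctrl.close_job())"
```

```text
the job is handed in; nothing more can be done
None
```

The divider is clicked into its stop, and I handed the job in at about 10.9 s of the 51 s allowed; no verdict is reported.

**What I did:** With the fingers shut, I pushed only the open side of the divider, over the foot. I moved it in stages and then crept 0.5–1 mm at a time. The push rose to about 5.8 N on the ramp and fell to zero. The divider then jumped about 4 mm ahead of the fingers, and I stopped there, backed straight off and went up clear of everything.

**Last checks:**
- **Divider position:** from the wrist camera it sits 0.2 mm from the index lines, with the calibration good to about 2 mm.
- **Vials, bottle and atomizer:** all are upright. The scene camera shows no shift (under 0.05 px). The side camera gave up to about 0.5 px on both the vials and the tray. I put that down to image noise, since the scene view showed nothing.
- **One disagreement along the way:** some two-view heights using the scene camera came out up to 10 mm low, because its pixels are coarse. The wrist and side views agreed with the heights given, within about 3 mm, so I used those.

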